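# Take the vial carrier out of the sample drawer and hold it up

## Task

Pull the drawer of the low bench cabinet out by its handle, all the way to its stop. Then lift the vial carrier, with its vials, out of the drawer by its carrying handle and finish while holding it in the gripper, level and still in the air, with its underside about 6 cm above the top of the cabinet: do not put it down or let go. Do not tip the carrier, leave the drawer open with the closed tip box in it, and leave everything else where it stands.

Things in the scene. Friction and masses are not known exactly. Their poses are not given: they have to be found in the camera images.
- cabinet: Low white bench-top cabinet with one drawer, 250 deep (its x) x 280 wide (its y) x 124 mm high, fixed to the bench, standing at any yaw within about 13 degrees. Origin: centre of its underside, on the bench. Its own -x is the side with the drawer, roughly towards the robot; its +z is up
- drawer (a joint): How far the drawer is out, m: 0 shut, 0.175 at its stop; slides along the cabinet's own -x with about 2 N of friction (starts up to 0.02 out, stays where left). Grey front panel 15 mm thick, from 6 to 120 mm above the bench; behind it a tray 242 mm wide, 200 mm long inside, walls 29 mm higher than its floor. Fully out, the first 175 mm behind the panel are open to the air
- drawer_handle (a point): Middle of the drawer's steel bar handle, a round bar 11 mm thick and 110 mm long, level along the cabinet's y, 100 mm above the bench (24 mm under the cabinet's top), its middle 42 mm out from the front panel. It stands on two short 8 mm posts, 47 mm either side of this point. Moves with the drawer; axes as the cabinet's
- drawer_floor (a point): Point on the drawer's floor, midway across, 74 mm behind the inner face of the front panel, 18 mm above the bench; moves with the drawer; axes as the cabinet's
- carrier: Open white plastic vial carrier in the left or right half of the drawer, the only thing there with a handle: six-cell tray 96 (its x) x 68 (its y) x 32 mm high, a flat-sided bar along its x over the middle, top of the bar 84 mm above its underside. 0.15 to 0.31 kg plus vials. Upright, its x within about 7 degrees of the cabinet's x. Origin: centre of its underside; z up
- carrier_grip (a point): Middle of the carrier's handle bar, 75 mm above its underside: the bar is 96 mm long (carrier's x), 10 mm thick (carrier's y) and 18 mm high, on uprights at its two ends, free below. Axes as the carrier's
- tipbox: Closed box of pipette tips, grey with a clear lid, without handle, 92 x 66 x 50 mm high, loose in the other half of the drawer. Origin: centre of its underside
- tubeblock: Flat green block with small tubes, 70 x 150 x 22 mm high, loose on the cabinet's top. Origin: centre of its underside
- beaker: Open beaker, 72 mm across, 95 mm high, loose on the bench beside the path of the drawer, on the cabinet's +y side. Origin: centre of its underside
- jar: Capped jar, 62 mm across, 90 mm high, loose on the bench beside the path of the drawer, on the cabinet's -y side. Origin: centre of its underside
- tipstock: Black tip box with clear lid, 120 x 85 x 70 mm high, on the bench far left. Origin: centre of its underside
- platebox: Brown box with a pale lid, 130 x 90 x 50 mm high, on the bench far right. Origin: centre of its underside
- vial0: Capped glass vial, 23 mm across, 42 mm high, 25 g, standing loose in a cell of the carrier, its top 46 mm above the carrier's underside; at the start -31 mm along x and 16 mm along y from the carrier's middle. Origin: centre of its underside
- vial1: Capped glass vial, 23 mm across, 42 mm high, 25 g, standing loose in a cell of the carrier, its top 46 mm above the carrier's underside; at the start 0 mm along x and -16 mm along y from the carrier's middle. Origin: centre of its underside
- vial2: Capped glass vial, 23 mm across, 42 mm high, 25 g, standing loose in a cell of the carrier, its top 46 mm above the carrier's underside; at the start 0 mm along x and 16 mm along y from the carrier's middle. Origin: centre of its underside
Things that resemble listed ones, but are neither listed nor needed, are in the scene too. Leave any orange or red look-alike of the beaker alone.

How it is judged:
By the outcome, as a careful person would: the job done as asked, in the order asked, and still so for the second after the job is handed in, while the arm keeps its last pose, push and grip.
It also fails if it takes over 48 s, if anything falls off the work surface, if the arm or the gripper's body presses on something with over 40 N, if the wrist force passes 120 N, or if a joint passes its speed limit or range.

## Robot

A 6-joint arm with a two-finger parallel gripper is mounted at the origin on the work surface. World frame = base frame: x ahead of the robot, y to its left, z up, the work surface at z = 0. Lengths are in m, angles in rad, forces in N, time in s.
With the tool pointing down it reaches from about 0.275 to 0.75 m from the base axis. Payload 10.2 kg.
Tool frame: the origin (TCP) lies at the very end of the fingers, on their centre line; the grasp point (between the pads) lies 19 mm behind it; z points along the fingers, y is the direction in which the jaws open and shut (so a half turn about z gives the same grasp; the last joint's range is limited). The gripper opens to 88 mm and grips with 3 to 60 N. Pads are 18 mm wide; open, the fingers measure 123 mm over their backs; the gripper's body (75 mm by 187 mm) begins 45 mm behind the grasp point.
Start: joints at [-1.532, 0.313, 1.498, -0, 1.331, -0.223], TCP at [0.136, -0.507, 0.203] pointing down, gripper open.
Joint ranges: [-2.94, 2.94], [-0.97, 2.17], [0.19, 2.56], [-1.23, 4.37], [0.02, 3.11], [-2.88, 2.88]. Speed limits (rad/s): [2.39, 2.39, 3.01, 3.14, 3.14, 3.14].

## Interface

Orientations are given as a 3x3 rotation matrix whose columns are the frame's x, y, z axes.
In Python, from bench import env, vision gives the robot as it stands. The module is installed in compiled form; this text tells all that it offers.
- The arm moves only by the tool play_rows, never from a script. Its argument "deltas" is a list of rows, each an object with "claw": the closure, from 0 (fully open) to 1 (shut); "delta_pos": the shift along the world's x, y, z in mm, a list of three; "roll": the turn about the world's z in degrees. In form: [{"claw": claw, "delta_pos": [dx, dy, dz], "roll": roll}, ...]. A call has 1 to 8 rows; each row is the pose to reach, as a shift and turn from the pose measured when the call began; what a row does not reach only later rows make up. A row lasts 1/8 s, in which the tool goes at most 62.5 mm and 10.7 degrees, less where a joint would pass 70% of its speed; a pose out of reach is approached as far as the arm can. A call with a gripper value outside its range is refused whole. The fingers move at their own pace and stop on an object; "newtons" is the grip in N (left out, the last holds). Time passes only in rows, so rows that repeat a pose let the fingers close. It gives the time, the measured TCP pose, the force and the opening at its end, in the units of the state.
- env.observe(): the state, without advancing time (a new reading comes with each control period).
- vision.capture(name): name is "side" or "top"; returns (picture, depth): 400x640x3 uint8, blue, green, red; 400x640 float32, m along the optical axis (not along the pixel's ray), 0 where there is no reading.
- vision.camera_info(name): a dict with "vfov" (degrees; the focal length in pixels is half the picture's height over the tangent of half this angle, whatever the lens; pixels are square), "cx", "cy" (the principal point, pixels), "rvec" (rotation vector, rad) and "tvec" (3), from world to camera coordinates, as OpenCV has them. Camera axes: x right, y down, z forward; pixel columns grow to the right and rows downward; lengths in m; the calibration is good to about 2 mm. A picture is of the moment at which its call begins. camera_info takes no time and is no camera call.
- env.sign_off(): hands the job in, once; it reports no verdict.
The state is a dict: "time": time; "q": joint angles; "joint_vel": joint speeds; "joint_efforts": joint torques, N m; "position": TCP position; "tool_rot": TCP orientation; "contact_force": force on the tool from outside, world axes, zero at the start; "moment": the same for the moment, N m; "finger_gap": opening from 0.0 (shut) to 1.0 (fully open).
Only numpy, scipy, OpenCV 4.12 (cv2) and the standard library are available. Lean on these libraries where they do the work, as an engineer would, in place of code of your own. Each camera call takes 0.05 s, during which the arm holds its last target.

## Working session

There is one attempt and no reset: what is moved stays moved. The work goes in short steps, Python scripts to look and compute and a tool call to move; the robot and the scene stay as the last step left them, time stands still between calls to the robot, and variables do not carry over. Pictures are saved under pics/ and viewed, and the job is handed in when it is done.

Besides the shell and the picture viewer there is one more tool, called after "Emit:" as name(argument=value, ...) on one line, values as JSON. play_rows: Moves the arm, as the interface text tells. Its arguments: {"type":"object","properties":{"deltas":{"type":"array"},"newtons":{"type":"number"}},"required":["deltas"]}

```bash
mkdir -p pics
cat > h.py <<'E'
import numpy as np, cv2
from bench import env, vision
def cam(n):
    i=vision.camera_info(n); f=200/np.tan(np.radians(i['vfov'])/2)
    K=np.array([[f,0,i['cx']],[0,f,i['cy']],[0,0,1]]); R=cv2.Rodrigues(np.array(i['rvec'],float))[0]; t=np.array(i['tvec'],float).ravel()
    return K,R,t
def plane(n,uv,z):
    K,R,t=cam(n); uv=np.atleast_2d(uv).astype(float)
    d=(np.linalg.inv(K)@np.c_[uv,np.ones(len(uv))].T).T@R; c=-R.T@t
    return c+d*((z-c[2])/d[:,2])[:,None]
def cloud(n,D):
    K,R,t=cam(n); v,u=np.mgrid[:400,:640]
    p=np.stack([(u-K[0,2])*D/K[0,0],(v-K[1,2])*D/K[1,1],D],-1)
    return (p-t)@R
def proj(n,P):
    K,R,t=cam(n); q=(np.atleast_2d(P)@R.T+t)@K.T; return q[:,:2]/q[:,2:]
E
python3 - <<'E'
from h import *
for n in ['side','top']:
    print(vision.camera_info(n))
    I,D=vision.capture(n); cv2.imwrite(f'pics/{n}0.png',I); np.save(f'{n}0.npy',D)
print(env.observe())
E
```

```text
{'vfov': 43.61092947685851, 'cx': 325.44161412180273, 'cy': 207.36087851609557, 'rvec': array([ 1.16369483, -2.24707422,  1.10651065]), 'tvec': array([0.35681352, 0.3879718 , 1.30851623])}
{'vfov': 42.057225202019865, 'cx': 322.37888382386586, 'cy': 196.40994717363043, 'rvec': array([ 2.05692125, -2.16433562,  0.22033299]), 'tvec': array([0.01354276, 0.62144028, 1.75936072])}
{'time': 0.1, 'q': array([-1.53243324e+00,  3.13381879e-01,  1.49832874e+00,  3.79356621e-06,
        1.33100531e+00, -2.23374219e-01]), 'joint_vel': array([-0.00158956, -0.00156036, -0.00351485, -0.00029472, -0.00047435,
       -0.00223617]), 'joint_efforts': array([ 2.23929943e-03, -4.02817047e+01, -2.52646279e+01,  6.96071237e-02,
        3.42907885e-02, -6.29974170e-05]), 'position': array([ 0.13584104, -0.50686257,  0.20243674]), 'tool_rot': array([[ 9.65942131e-01,  2.58758185e-01, -3.93991265e-05],
       [ 2.58758065e-01, -9.65941511e-01,  1.12258231e-03],
       [ 2.52420110e-04, -1.09454439e-03, -9.99999369e-01]]), 'contact_force': array([-0.03698148,  0.28705367, -0.95387648]), 'moment': array([ 0.00167567, -0.04624561, -0.00547551]), 'finger_gap': 1.0055556704514759}
```

View pics/side0.png

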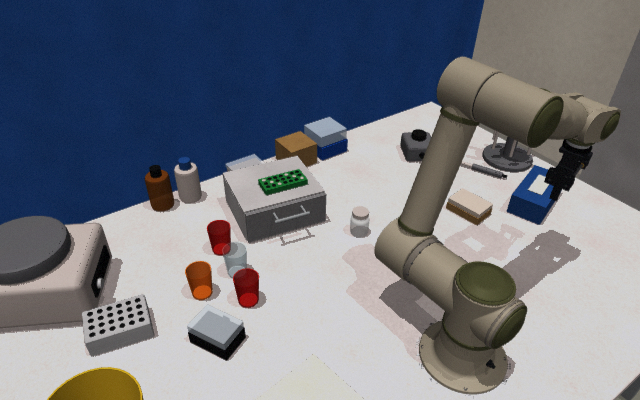

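View pics/top0.png

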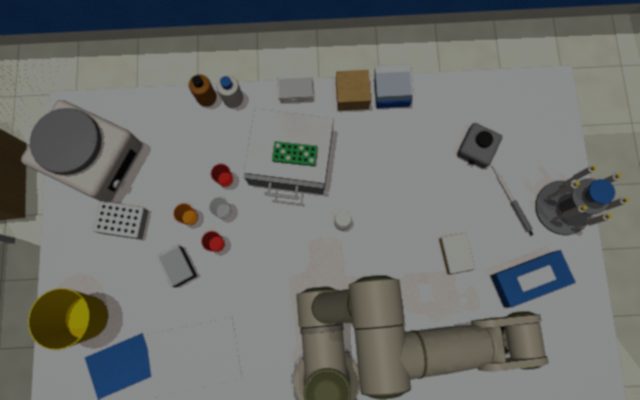

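The side view shows the cabinet at (275,195), its handle at (292,213) with a shadow below at (297,238), the clear beaker at (235,260) and the jar at (360,222). The top view shows the cabinet at (290,150) and the handle at about (285,190). I'll measure the cabinet and handle next.

Run:
```python
from h import *
D=np.load('top0.npy'); P=cloud('top',D); I=cv2.imread('pics/top0.png')
# cabinet top
m=((abs(P[...,2]-.124)<.008)&(D>0)).astype(np.uint8); m[:,:225]=0;m[:,350:]=0;m[:100]=0;m[205:]=0
n,l,s,c=cv2.connectedComponentsWithStats(m); k=1+s[1:,4].argmax(); print(s[k],c[k])
q=P[l==k]; print('z',np.median(q[:,2]))
hull=cv2.convexHull(np.argwhere(l==k)[:,::-1].astype(np.int32))
r=cv2.minAreaRect((q[:,:2]*1000).astype(np.float32)); print('rect all',r, cv2.boxPoints(r))
for n,box,sc,nm in [('top',(215,95,150,130),5,'a'),('side',(190,130,200,150),4,'b')]:
    J=cv2.imread(f'pics/{n}0.png'); x,y,w,h=box
    cv2.imwrite(f'pics/crop_{nm}.png',np.clip(cv2.resize(J[y:y+h,x:x+w],None,fx=sc if sc*w<=800 else 4,fy=sc if sc*w<=800 else 4,interpolation=cv2.INTER_CUBIC)*1.3,0,255))
```

```text
[ 244  109   89   80 4366] [287.27966102 146.55657352]
z 0.12421471993090892
rect all ((788.8795776367188, 91.29454803466797), (280.4605407714844, 254.62136840820312), 79.45721435546875) [[638.0602  -23.27443]
 [888.3832  -69.86243]
 [939.699   205.86353]
 [689.376   252.45152]][ WARN:0@0.836] global loadsave.cpp:1063 imwrite_ Unsupported depth image for selected encoder is fallbacked to CV_8U.
```

View pics/crop_a.png

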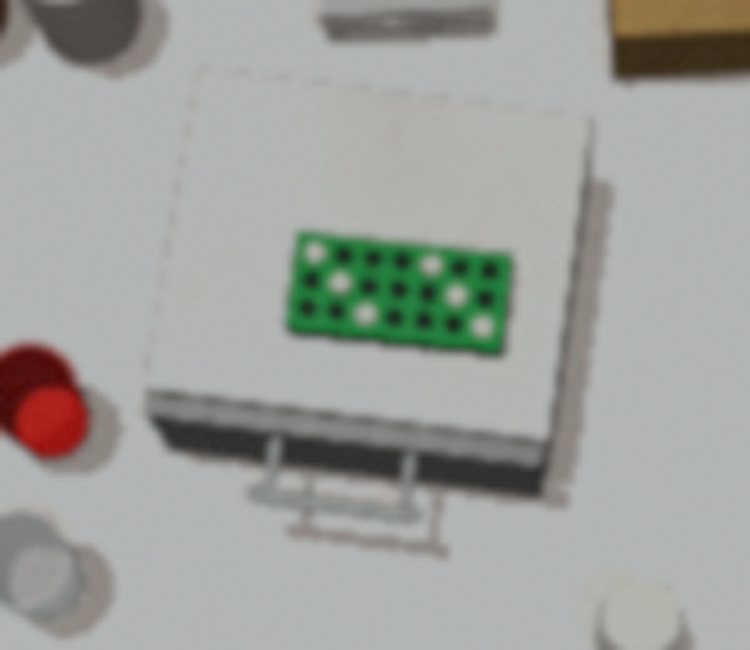

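View pics/crop_b.png

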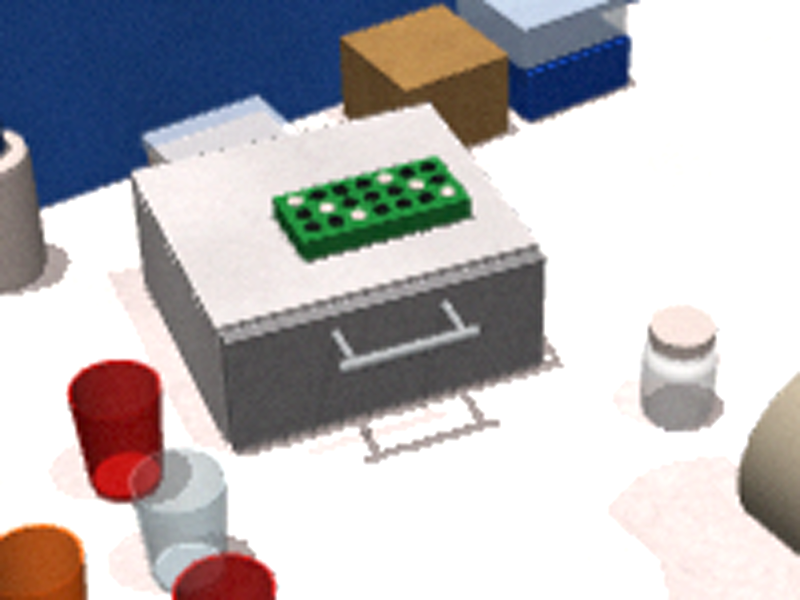

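Run:
```python
from h import *
a=plane('top',[(215+252/5,95+494/5),(215+420/5,95+515/5)],.1); b=plane('side',[(190+342/4,130+364/4),(190+478/4,130+329/4)],.1)
for p in(a,b): print(p.round(4),p.mean(0).round(4),np.degrees(np.arctan2(*(p[0]-p[1])[:2]))*-1, np.linalg.norm(p[0]-p[1]))
# top-plate corners by hand, top view crop
c=plane('top',np.array([(148,388),(545,440),(590,115),(200,68)])/5+[215,95],.124);print(c.round(4),c.mean(0))
c=plane('side',np.array([(222,330),(542,252),(432,104),(134,174)])/4+[190,130],.124);print(c.round(4),c.mean(0))
# green block
for n in['top','side']:
    I=cv2.imread(f'pics/{n}0.png');h=cv2.cvtColor(I,cv2.COLOR_BGR2HSV);m=cv2.inRange(h,(45,120,40),(80,255,255));ys,xs=np.nonzero(m)
    q=plane(n,np.c_[xs,ys],.146);print(n,cv2.minAreaRect((q[:,:2]*1000).astype(np.float32)),cv2.boxPoints(cv2.minAreaRect((q[:,:2]*1000).astype(np.float32))).round())
D=np.load('side0.npy');P=cloud('side',D);print('jar cap',P[212,360],'beaker rim', plane('side',[(190+180/4,130+468/4)],.095),plane('side',[(190+116/4,130+378/4)],.095),plane('side',[(190+224/4,130+572/4)],.095))
```

```text
[[0.6332 0.1776 0.1   ]
 [0.6125 0.0626 0.1   ]] [0.6228 0.1201 0.1   ] -10.214095120227752 0.11684285394025487
[[0.6386 0.1742 0.1   ]
 [0.6148 0.0615 0.1   ]] [0.6267 0.1179 0.1   ] -11.925678026562181 0.11518171752537777
[[ 0.7059  0.2442  0.124 ]
 [ 0.6552 -0.0257  0.124 ]
 [ 0.8873 -0.069   0.124 ]
 [ 0.9365  0.2031  0.124 ]] [0.79622113 0.08816453 0.124     ]
[[ 0.7012  0.2439  0.124 ]
 [ 0.644  -0.0223  0.124 ]
 [ 0.8829 -0.0716  0.124 ]
 [ 0.9318  0.2028  0.124 ]] [0.78999515 0.08820454 0.124     ]
top ((759.60888671875, 70.11810302734375), (144.02757263183594, 66.22532653808594), 80.63995361328125) [[715.   4.]
 [781.  -6.]
 [804. 136.]
 [739. 147.]]
side ((752.6885986328125, 74.73883056640625), (155.20925903320312, 90.13471221923828), 81.09072875976562) [[696.   5.]
 [785.  -9.]
 [809. 144.]
 [720. 158.]]
jar cap [ 0.53134139 -0.07984799  0.09264578] beaker rim [[0.608702   0.33215785 0.095     ]] [[0.72786969 0.32472461 0.095     ]] [[0.49692118 0.35697294 0.095     ]]
```

Emit:
play_rows(deltas=[{"claw": 0.3, "delta_pos": [20, 25, 20], "roll": 5}, {"claw": 0.66, "delta_pos": [55, 70, 30], "roll": 12}, {"claw": 0.66, "delta_pos": [90, 115, 30], "roll": 20}, {"claw": 0.66, "delta_pos": [125, 160, 30], "roll": 28}, {"claw": 0.66, "delta_pos": [160, 205, 30], "roll": 35}, {"claw": 0.66, "delta_pos": [195, 250, 30], "roll": 42}, {"claw": 0.66, "delta_pos": [230, 295, 30], "roll": 50}, {"claw": 0.66, "delta_pos": [265, 340, 30], "roll": 58}])

```text
time: 1.1
position: [0.4016, -0.1651, 0.2324]
tool_rot: [[0.288, 0.958, -0.001], [0.958, -0.288, 0.001], [0.0, -0.001, -1.0]]
contact_force: [0.4, -0.5, -0.0]
finger_gap: 0.342
```

Emit:
play_rows(deltas=[{"claw": 0.66, "delta_pos": [35, 44, 0], "roll": 3}, {"claw": 0.66, "delta_pos": [70, 88, 0], "roll": 6}, {"claw": 0.66, "delta_pos": [105, 132, 0], "roll": 6}, {"claw": 0.66, "delta_pos": [140, 176, 0], "roll": 6}, {"claw": 0.66, "delta_pos": [175, 222, 0], "roll": 6}, {"claw": 0.66, "delta_pos": [205, 262, -15], "roll": 6}, {"claw": 0.66, "delta_pos": [223, 284, -32], "roll": 6}, {"claw": 0.66, "delta_pos": [223, 284, -62], "roll": 6}])

```text
time: 2.1
position: [0.6254, 0.1206, 0.1693]
tool_rot: [[0.184, 0.983, -0.0], [0.983, -0.184, 0.001], [0.001, -0.001, -1.0]]
contact_force: [0.1, -0.5, -0.9]
finger_gap: 0.34
```

Run:
```python
from h import *
I,D=vision.capture('side'); cv2.imwrite('pics/s1.png',cv2.resize(I[110:290,180:380],None,fx=3,fy=3,interpolation=cv2.INTER_CUBIC))
s=env.observe();print(s['position'],s['finger_gap'],s['contact_force'])
```

```text
[0.62315763 0.11968338 0.16456135] 0.33851309480745845 [-0.52775542  0.36631016 -3.97839598]
```

View pics/s1.png

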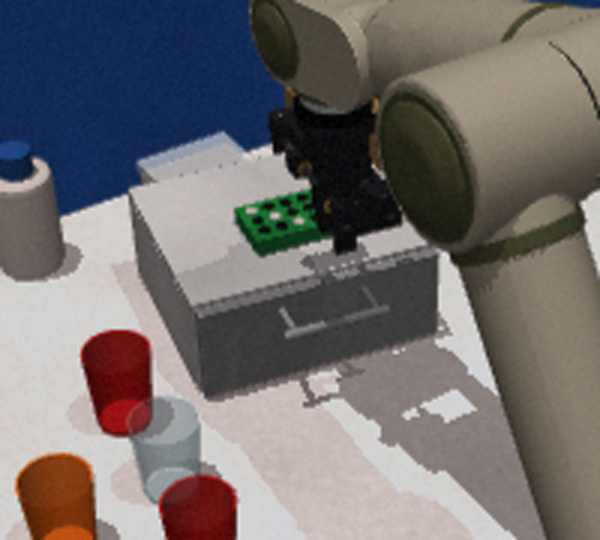

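The side view shows the fingers at about (345,240) in the enlarged crop, directly over the handle bar at (335,318). Going down.

Emit:
play_rows(deltas=[{"claw": 0.66, "delta_pos": [2, 0, -25], "roll": 0}, {"claw": 0.66, "delta_pos": [2, 0, -45], "roll": 0}, {"claw": 0.66, "delta_pos": [2, 0, -58], "roll": 0}, {"claw": 0.66, "delta_pos": [2, 0, -68], "roll": 0}, {"claw": 0.66, "delta_pos": [2, 0, -76], "roll": 0}, {"claw": 0.66, "delta_pos": [2, 0, -76], "roll": 0}])

```text
time: 2.9
position: [0.625, 0.1196, 0.0883]
tool_rot: [[0.185, 0.983, -0.009], [0.983, -0.185, 0.0], [-0.001, -0.009, -1.0]]
contact_force: [0.4, -0.4, 0.8]
finger_gap: 0.341
```

Run:
```python
from h import *
I,D=vision.capture('side'); cv2.imwrite('pics/s2.png',cv2.resize(I[130:270,220:360],None,fx=4,fy=4,interpolation=cv2.INTER_CUBIC))
s=env.observe();print(s['position'],s['finger_gap'],s['contact_force'])
```

```text
[0.62526331 0.11968543 0.08882268] 0.34039517427408067 [ 0.41100905 -0.23061622  0.186794  ]
```

View pics/s2.png

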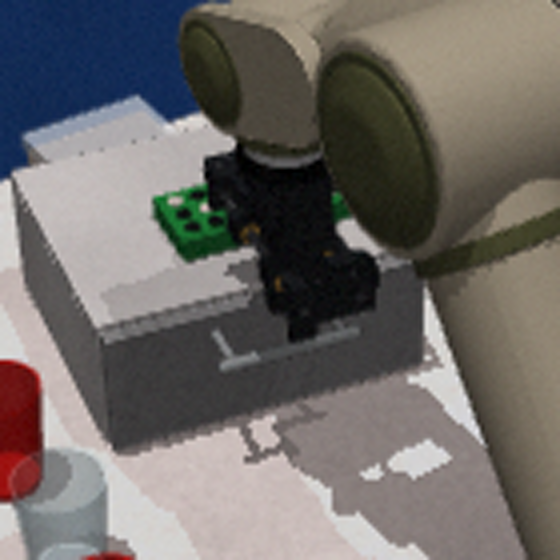

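The crop shows the outer finger at (300,325) in front of the bar, with the body clear of the cabinet and the green block. Closing now.

Emit:
play_rows(deltas=[{"claw": 1.0, "delta_pos": [0, 0, 0], "roll": 0}, {"claw": 1.0, "delta_pos": [0, 0, 0], "roll": 0}, {"claw": 1.0, "delta_pos": [0, 0, 0], "roll": 0}, {"claw": 1.0, "delta_pos": [0, 0, 0], "roll": 0}], newtons=20)

```text
time: 3.45
position: [0.6253, 0.1197, 0.0889]
tool_rot: [[0.185, 0.983, -0.008], [0.983, -0.185, 0.0], [-0.001, -0.008, -1.0]]
contact_force: [-0.3, 0.1, 0.7]
finger_gap: 0.009
```

The fingers closed fully (gap 0.009), so the bar isn't between them. Looking again.

Run:
```python
from h import *
I,D=vision.capture('side'); cv2.imwrite('pics/s3.png',cv2.resize(I[160:250,240:360],None,fx=6,fy=6,interpolation=cv2.INTER_CUBIC))
I,D=vision.capture('top'); cv2.imwrite('pics/t3.png',cv2.resize(I[95:225,215:365],None,fx=5,fy=4.6,interpolation=cv2.INTER_CUBIC))
s=env.observe()
print(proj('side',s['position']),proj('top',s['position']))
```

```text
[[292.54003387 219.71735775]] [[282.54736016 195.86800177]]
```

View pics/s3.png

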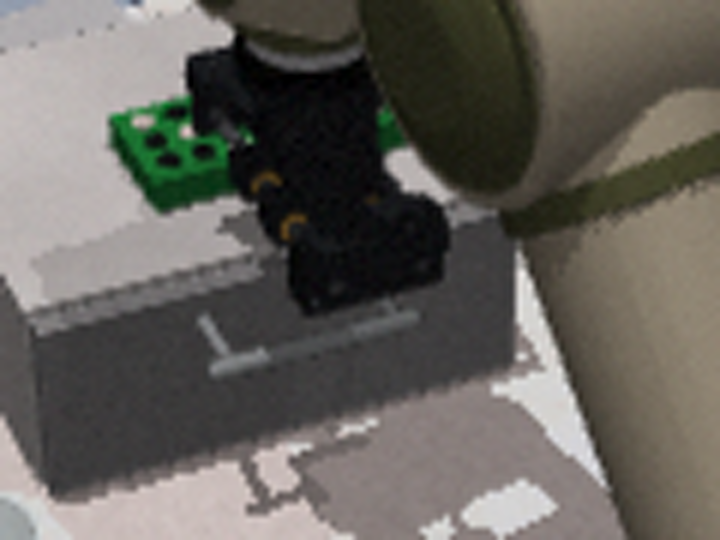

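View pics/t3.png

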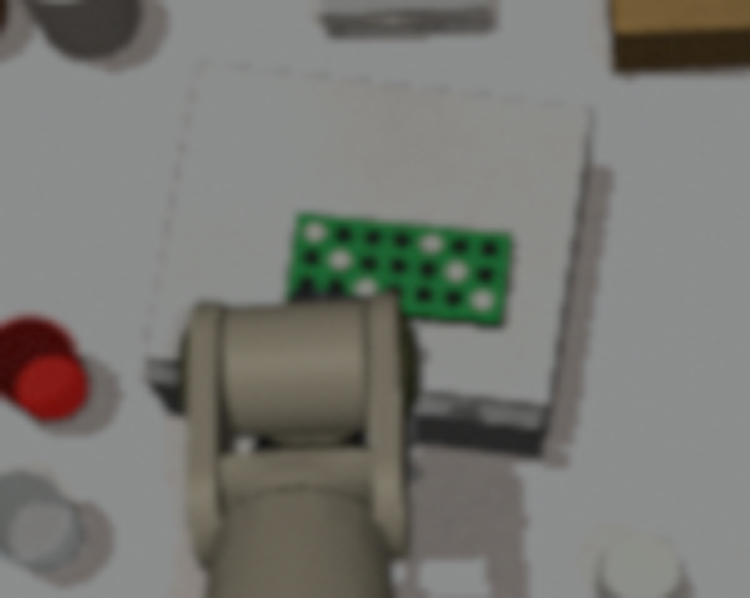

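Run:
```python
from h import *
I,D=vision.capture('side'); P=cloud('side',D)
for v in range(196,226,2):
    print(v,[ (I[v,u].max(), *P[v,u].round(3)) for u in (285,292,300)])
print(proj('side',[[.6254,.1206,.1693],[.6253,.1197,.089],[.6253,.1197,.1],[.6253,.1197,.108]]))
```

```text
196 [(np.uint8(13), np.float64(0.599), np.float64(0.16), np.float64(0.217)), (np.uint8(12), np.float64(0.569), np.float64(0.155), np.float64(0.234)), (np.uint8(9), np.float64(0.554), np.float64(0.137), np.float64(0.235))]
198 [(np.uint8(10), np.float64(0.599), np.float64(0.161), np.float64(0.21)), (np.uint8(22), np.float64(0.563), np.float64(0.159), np.float64(0.232)), (np.uint8(15), np.float64(0.548), np.float64(0.141), np.float64(0.233))]
200 [(np.uint8(55), np.float64(0.606), np.float64(0.157), np.float64(0.196)), (np.uint8(29), np.float64(0.547), np.float64(0.169), np.float64(0.238)), (np.uint8(14), np.float64(0.538), np.float64(0.148), np.float64(0.235))]
202 [(np.uint8(68), np.float64(0.682), np.float64(0.111), np.float64(0.12)), (np.uint8(13), np.float64(0.552), np.float64(0.166), np.float64(0.227)), (np.uint8(13), np.float64(0.535), np.float64(0.15), np.float64(0.231))]
204 [(np.uint8(61), np.float64(0.67), np.float64(0.118), np.float64(0.123)), (np.uint8(14), np.float64(0.546), np.float64(0.17), np.float64(0.225)), (np.uint8(14), np.float64(0.538), np.float64(0.148), np.floa
[... 1657 characters left out ...]
t8(62), np.float64(0.66), np.float64(0.1), np.float64(0.054)), (np.uint8(65), np.float64(0.656), np.float64(0.072), np.float64(0.044))]
222 [(np.uint8(60), np.float64(0.665), np.float64(0.124), np.float64(0.054)), (np.uint8(64), np.float64(0.659), np.float64(0.101), np.float64(0.047)), (np.uint8(59), np.float64(0.653), np.float64(0.073), np.float64(0.038))]
224 [(np.uint8(59), np.float64(0.664), np.float64(0.125), np.float64(0.046)), (np.uint8(63), np.float64(0.659), np.float64(0.101), np.float64(0.038)), (np.uint8(63), np.float64(0.655), np.float64(0.072), np.float64(0.027))]
[[291.82944784 199.70148349]
 [292.52998711 219.68827805]
 [292.47175829 217.01351647]
 [292.4290942  215.05372593]]
```

Run:
```python
from h import *
D=np.load('side0.npy');P=cloud('side',D);I=cv2.imread('pics/side0.png')
m=(I.max(2)<45)&(np.hypot(P[...,0]-.136,P[...,1]+.507)<.13)&(P[...,2]>.1)&(D>0)
q=P[m];print(len(q),np.percentile(q[:,2],[0,1,3,10,30,60]).round(3)); print(q[q[:,2]<np.percentile(q[:,2],4)].mean(0))
J=I[100:220,520:640].copy(); u=proj('side',[.1358,-.5069,.2024])[0]; print(u)
cv2.circle(J,(int(u[0])-520,int(u[1])-100),1,(0,0,255),-1); cv2.imwrite('pics/g0.png',np.clip(cv2.resize(J,None,fx=5,fy=5).astype(int)*2,0,255).astype(np.uint8))
# body bottom now
I,D=vision.capture('side');P=cloud('side',D)
J=I[150:230,250:350].copy(); u=proj('side',env.observe()['position'])[0]; cv2.circle(J,(int(u[0])-250,int(u[1])-150),1,(0,0,255),-1); cv2.imwrite('pics/g1.png',np.clip(cv2.resize(J,None,fx=7,fy=7).astype(int)*2.5,0,255).astype(np.uint8))
```

```text
1538 [0.243 0.253 0.265 0.313 0.341 0.375]
[ 0.12100147 -0.45041173  0.25828348]
[555.01513927 201.75430101]
```

View pics/g0.png

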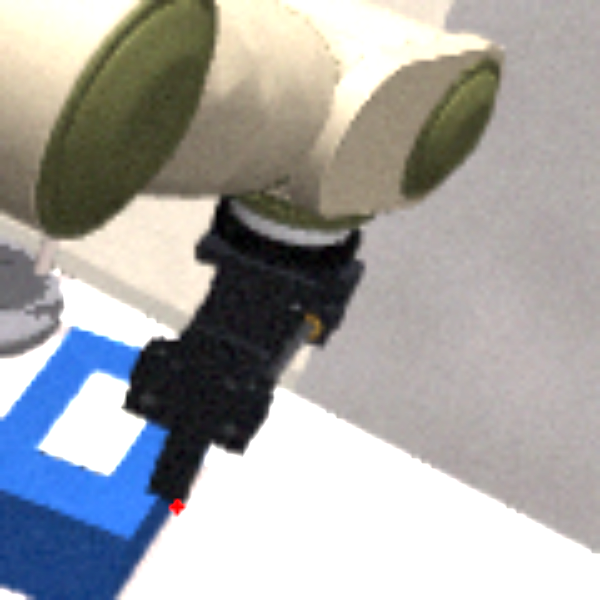

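View pics/g1.png

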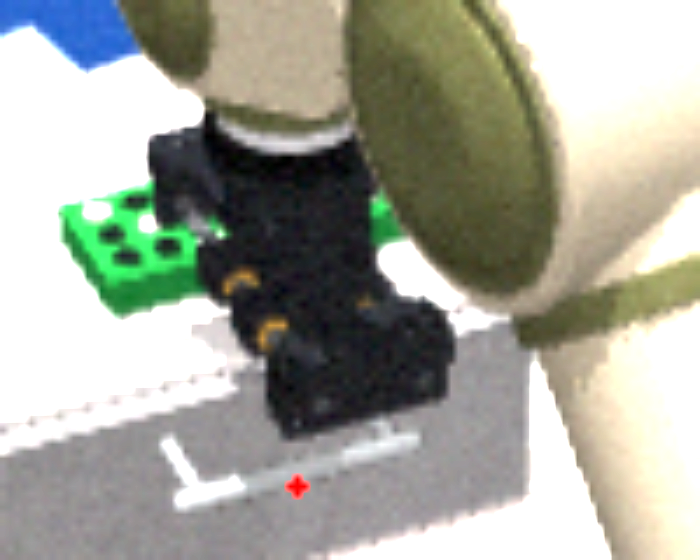

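By depth, the fingertips are about 40 mm higher than the reported TCP: the tip is at z≈0.135 against 0.089 reported, and the start picture shows the same offset. The x/y position agrees. I'll reopen and go down in steps, checking as I go.

Emit:
play_rows(deltas=[{"claw": 0.64, "delta_pos": [0, 0, 0], "roll": 0}, {"claw": 0.64, "delta_pos": [0, 0, 0], "roll": 0}, {"claw": 0.64, "delta_pos": [0, 0, -6], "roll": 0}, {"claw": 0.64, "delta_pos": [0, 0, -12], "roll": 0}, {"claw": 0.64, "delta_pos": [0, 0, -18], "roll": 0}, {"claw": 0.64, "delta_pos": [0, 0, -18], "roll": 0}])

```text
time: 4.4
position: [0.625, 0.1197, 0.0701]
tool_rot: [[0.185, 0.983, -0.009], [0.983, -0.185, 0.0], [-0.001, -0.009, -1.0]]
contact_force: [0.5, 0.2, 0.7]
finger_gap: 0.359
```

```bash
cat > look.py <<'E'
from h import *
import sys
I,D=vision.capture('side');P=cloud('side',D);s=env.observe();p=s['position']
x,y,w,h=[int(a) for a in sys.argv[2:6]]; f=min(800/w,600/h)
cv2.imwrite(sys.argv[1],np.clip(cv2.resize(I[y:y+h,x:x+w],None,fx=f,fy=f).astype(int)*2,0,255).astype(np.uint8))
m=(I.max(2)<45)&(np.hypot(P[...,0]-p[0],P[...,1]-p[1])<.05)&(P[...,2]>.06)&(D>0)
z=np.sort(P[...,2][m]); print('n',m.sum(),'lowest dark z',z[:8].round(3)); print(p,s['finger_gap'],s['contact_force'])
E
python3 look.py pics/s4.png 250 150 100 75
```

```text
n 655 lowest dark z [0.084 0.089 0.101 0.106 0.106 0.108 0.109 0.109]
[0.62517174 0.1196796  0.07054949] 0.3638491309553744 [-0.78891266  0.03889209  0.52941076]
```

View pics/s4.png

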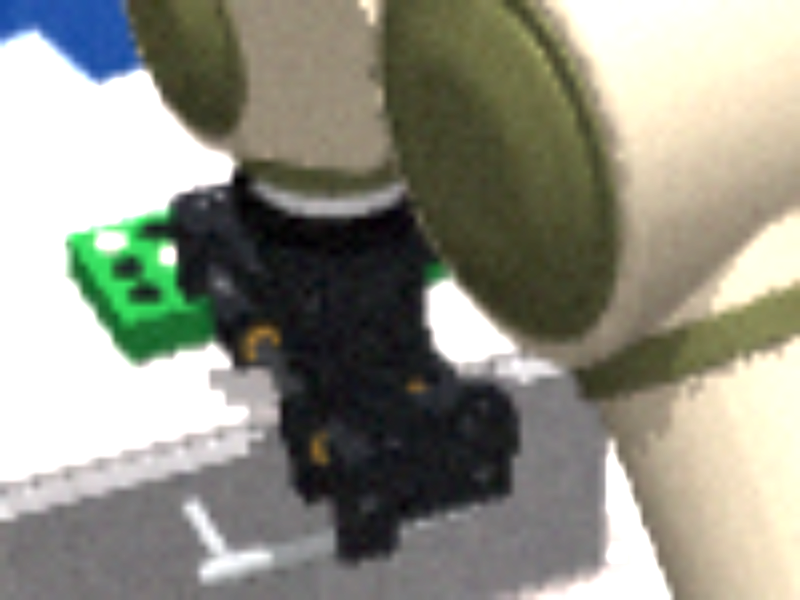

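The outer fingertip, at crop (365,560), is now level with the bar at z≈0.10. It needs about 14 mm more.

Emit:
play_rows(deltas=[{"claw": 0.64, "delta_pos": [0, 0, -5], "roll": 0}, {"claw": 0.64, "delta_pos": [0, 0, -10], "roll": 0}, {"claw": 0.64, "delta_pos": [0, 0, -14], "roll": 0}, {"claw": 0.64, "delta_pos": [0, 0, -14], "roll": 0}, {"claw": 1.0, "delta_pos": [0, 0, -14], "roll": 0}, {"claw": 1.0, "delta_pos": [0, 0, -14], "roll": 0}, {"claw": 1.0, "delta_pos": [0, 0, -14], "roll": 0}, {"claw": 1.0, "delta_pos": [0, 0, -14], "roll": 0}], newtons=20)

```text
time: 5.45
position: [0.6251, 0.1197, 0.0567]
tool_rot: [[0.185, 0.983, -0.009], [0.983, -0.185, 0.0], [-0.001, -0.008, -1.0]]
contact_force: [-2.3, 0.2, 1.6]
finger_gap: 0.115
```

```bash
python3 look.py pics/s5.png 250 150 100 75
```

```text
n 666 lowest dark z [0.088 0.09  0.092 0.097 0.098 0.099 0.1   0.101]
[0.625077   0.11970985 0.05666758] 0.11477378017370553 [-2.09506562  0.84143275  2.39114428]
```

View pics/s5.png

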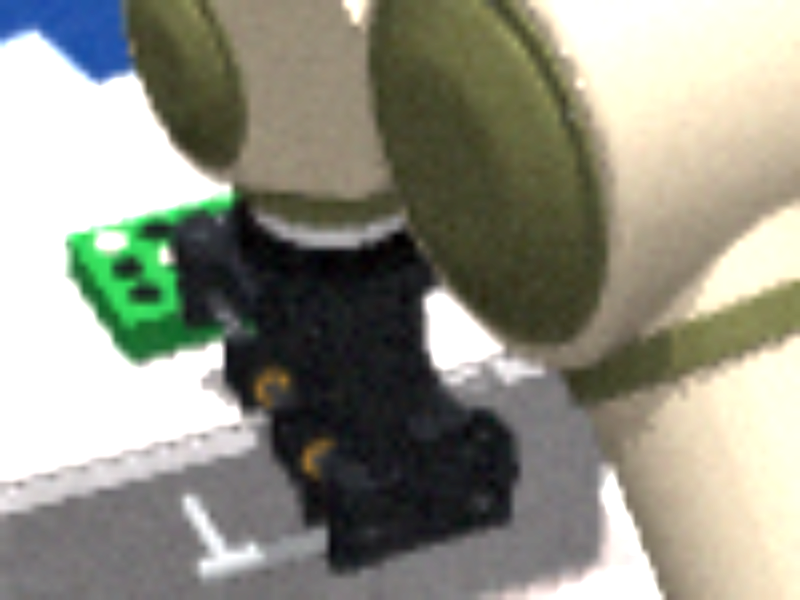

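The gap of 0.115 (about 10 mm) means the bar is gripped. Pulling along the cabinet's -x.

Emit:
play_rows(deltas=[{"claw": 1.0, "delta_pos": [-10, 2, 0], "roll": 0}, {"claw": 1.0, "delta_pos": [-25, 5, 0], "roll": 0}, {"claw": 1.0, "delta_pos": [-45, 8, 0], "roll": 0}, {"claw": 1.0, "delta_pos": [-65, 12, 0], "roll": 0}, {"claw": 1.0, "delta_pos": [-85, 16, 0], "roll": 0}, {"claw": 1.0, "delta_pos": [-105, 20, 0], "roll": 0}, {"claw": 1.0, "delta_pos": [-120, 22.5, 0], "roll": 0}, {"claw": 1.0, "delta_pos": [-130, 24.5, 0], "roll": 0}])

```text
time: 6.5
position: [0.4943, 0.1442, 0.0567]
tool_rot: [[0.185, 0.983, -0.008], [0.983, -0.185, 0.0], [-0.001, -0.008, -1.0]]
contact_force: [2.9, -1.3, -2.7]
finger_gap: 0.11
```

Emit:
play_rows(deltas=[{"claw": 1.0, "delta_pos": [-8, 1.5, 0], "roll": 0}, {"claw": 1.0, "delta_pos": [-16, 3, 0], "roll": 0}, {"claw": 1.0, "delta_pos": [-22, 4, 0], "roll": 0}, {"claw": 1.0, "delta_pos": [-26, 5, 0], "roll": 0}])

```text
time: 7.0
position: [0.468, 0.1492, 0.0567]
tool_rot: [[0.185, 0.983, -0.008], [0.983, -0.185, -0.0], [-0.002, -0.008, -1.0]]
contact_force: [1.2, -1.9, -2.7]
finger_gap: 0.116
```

Emit:
play_rows(deltas=[{"claw": 1.0, "delta_pos": [-4, 0.8, 0], "roll": 0}, {"claw": 1.0, "delta_pos": [-7, 1.3, 0], "roll": 0}])

```text
time: 7.25
position: [0.4608, 0.1505, 0.0566]
tool_rot: [[0.185, 0.983, -0.008], [0.983, -0.185, -0.0], [-0.002, -0.008, -1.0]]
contact_force: [1.3, -0.1, -1.6]
finger_gap: 0.117
```

Moved 167 mm, no stop felt yet. Continuing in small steps.

Emit:
play_rows(deltas=[{"claw": 1.0, "delta_pos": [-2, 0.4, 0], "roll": 0}, {"claw": 1.0, "delta_pos": [-4, 0.8, 0], "roll": 0}])

```text
time: 7.5
position: [0.4568, 0.1513, 0.0567]
tool_rot: [[0.185, 0.983, -0.008], [0.983, -0.185, -0.0], [-0.002, -0.008, -1.0]]
contact_force: [1.6, -1.3, -2.4]
finger_gap: 0.115
```

Emit:
play_rows(deltas=[{"claw": 1.0, "delta_pos": [-2, 0.4, 0], "roll": 0}, {"claw": 1.0, "delta_pos": [-4, 0.8, 0], "roll": 0}, {"claw": 1.0, "delta_pos": [-4, 0.8, 0], "roll": 0}])

```text
time: 7.88
position: [0.4531, 0.152, 0.0567]
tool_rot: [[0.185, 0.983, -0.007], [0.983, -0.185, -0.0], [-0.002, -0.007, -1.0]]
contact_force: [3.0, -1.6, -4.6]
finger_gap: 0.112
```

Emit:
play_rows(deltas=[{"claw": 1.0, "delta_pos": [-2, 0.4, 0], "roll": 0}, {"claw": 1.0, "delta_pos": [-3, 0.6, 0], "roll": 0}, {"claw": 1.0, "delta_pos": [-3, 0.6, 0], "roll": 0}])

```text
time: 8.25
position: [0.4533, 0.152, 0.0568]
tool_rot: [[0.185, 0.983, 0.001], [0.983, -0.185, -0.001], [-0.001, 0.001, -1.0]]
contact_force: [19.0, -4.2, -16.3]
finger_gap: 0.115
```

Run:
```python
from h import *
for n in ['side','top']:
    I,D=vision.capture(n); cv2.imwrite(f'pics/{n}6.png',I); np.save(f'{n}6.npy',D)
s=env.observe();print(s['position'],s['contact_force'])
```

```text
[0.453303   0.15197198 0.05679034] [ 19.45956207  -5.2635656  -16.39951415]
```

View pics/side6.png

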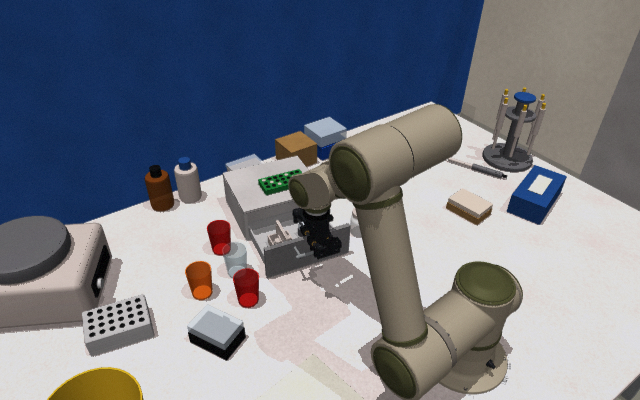

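The stop is reached: the force rose to 19 N and the position stalled at 175 mm of travel. The side view shows the drawer open at about (300,240). I'll release, rise straight up and move aside to see into the drawer.

Emit:
play_rows(deltas=[{"claw": 0.64, "delta_pos": [0, 0, 0], "roll": 0}, {"claw": 0.64, "delta_pos": [0, 0, 0], "roll": 0}, {"claw": 0.64, "delta_pos": [0, 0, 0], "roll": 0}, {"claw": 0.64, "delta_pos": [0, 0, 10], "roll": 0}, {"claw": 0.64, "delta_pos": [0, 0, 30], "roll": 0}, {"claw": 0.64, "delta_pos": [0, 0, 70], "roll": 0}, {"claw": 0.64, "delta_pos": [0, 0, 120], "roll": 0}, {"claw": 0.64, "delta_pos": [-10, -30, 170], "roll": 0}])

```text
time: 9.35
position: [0.4429, 0.1225, 0.229]
tool_rot: [[0.183, 0.983, 0.001], [0.983, -0.183, -0.001], [-0.0, 0.001, -1.0]]
contact_force: [1.6, 0.1, -0.0]
finger_gap: 0.362
```

Emit:
play_rows(deltas=[{"claw": 0.64, "delta_pos": [0, -40, 20], "roll": 8}, {"claw": 0.64, "delta_pos": [0, -90, 40], "roll": 18}, {"claw": 0.64, "delta_pos": [-10, -140, 40], "roll": 28}, {"claw": 0.64, "delta_pos": [-30, -190, 40], "roll": 38}, {"claw": 0.64, "delta_pos": [-50, -240, 40], "roll": 48}, {"claw": 0.64, "delta_pos": [-70, -290, 40], "roll": 58}, {"claw": 0.64, "delta_pos": [-90, -340, 40], "roll": 68}, {"claw": 0.64, "delta_pos": [-90, -380, 40], "roll": 78}])

```text
time: 10.35
position: [0.3529, -0.254, 0.2702]
tool_rot: [[-0.877, 0.48, 0.002], [0.48, 0.877, -0.0], [-0.002, 0.001, -1.0]]
contact_force: [0.3, -0.5, 0.2]
finger_gap: 0.36
```

Run:
```python
from h import *
for n,(x,y,w,h) in {'side':(200,150,170,125),'top':(220,100,170,125)}.items():
    I,D=vision.capture(n); cv2.imwrite(f'pics/{n}7.png',I); np.save(f'{n}7.npy',D)
    cv2.imwrite(f'pics/{n}7c.png',np.clip(cv2.resize(I[y:y+h,x:x+w],None,fx=4.7,fy=4.7,interpolation=cv2.INTER_CUBIC).astype(int)*1.5,0,255).astype(np.uint8))
print(env.observe()['tool_rot'].round(3))
```

```text
[[-0.875  0.485  0.001]
 [ 0.485  0.875  0.   ]
 [-0.     0.001 -1.   ]]
```

View pics/side7c.png

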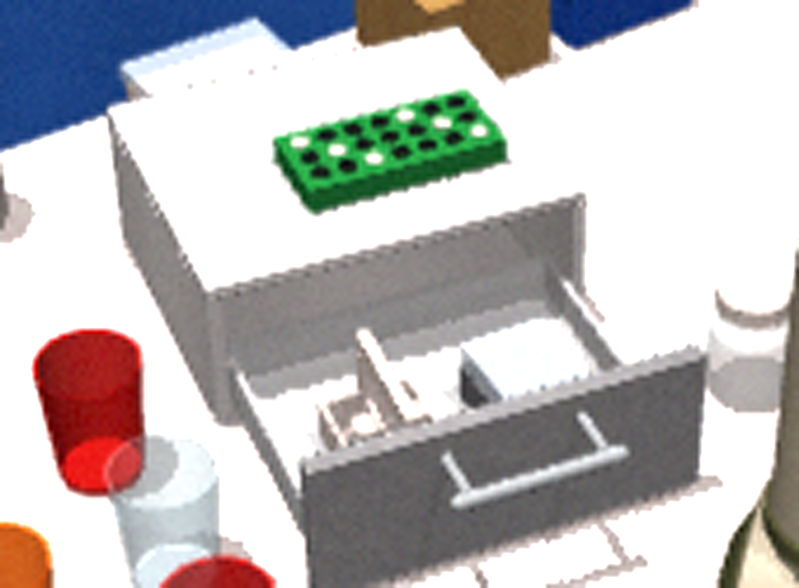

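View pics/top7c.png

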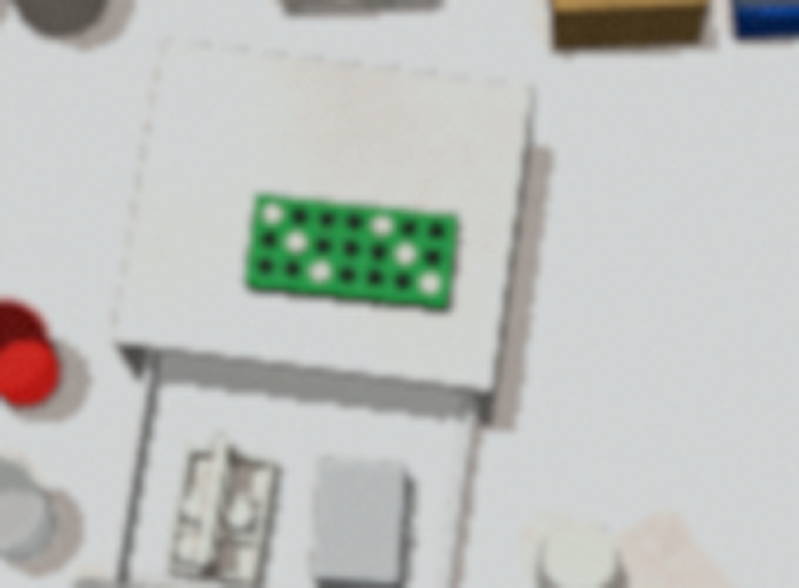

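In the drawer, the piece at side (283,232) / top (268,208) has a bar handle, cells and vials, so it is the carrier. The lidded box at side (313,225) / top (297,210) has no handle, so it is the tip box. The carrier is in the +y half. Next I'll confirm it in one enlarged crop and measure the bar.

Run:
```python
from h import *
I=cv2.imread('pics/top7.png');D=np.load('top7.npy');P=cloud('top',D)
x,y=240,180
cv2.imwrite('pics/t7d.png',np.clip(cv2.resize(I[y:y+60,x:x+80],None,fx=10,fy=10,interpolation=cv2.INTER_CUBIC).astype(int)*1.3,0,255).astype(np.uint8))
S=cloud('side',np.load('side7.npy'))
for nm,Q in(('top',P),('side',S)):
    # region of the open drawer behind panel, +y half
    d=(Q[...,:2]-[.4533,.152]); c,s=np.cos(np.radians(-10.7)),np.sin(np.radians(-10.7))
    lx=d[...,0]*c+d[...,1]*s; ly=-d[...,0]*s+d[...,1]*c
    m=(lx>.065)&(lx<.22)&(ly>0)&(ly<.115)&(Q[...,2]>.08)&(Q[...,2]<.112)
    q=Q[m]; print(nm,m.sum(),np.argwhere(m)[:,::-1].mean(0) if m.sum() else '')
    if m.sum()>5:
        r=cv2.minAreaRect((q[:,:2]*1000).astype(np.float32));print(r,q.mean(0),np.median(q[:,2]),q[:,2].max())
        print('local',lx[m].min(),lx[m].max(),ly[m].min(),ly[m].max())
        v=cv2.fitLine((q[:,:2]*1000).astype(np.float32),cv2.DIST_L2,0,.01,.01).ravel();print('yaw',np.degrees(np.arctan(v[1]/v[0])))
```

```text
top 97 [265.         206.44329897]
((589.7728271484375, 180.7342071533203), (12.09640884399414, 94.00880432128906), 77.47066497802734) [0.58888994 0.18010151 0.10070743] 0.10109444909760325 0.11102735714203184
local 0.08172430134201958 0.17561474873666166 0.04651804974779385 0.05981089151715052
yaw -11.923969
side 108 [281.72222222 230.53703704]
((590.69580078125, 181.3201141357422), (11.738143920898438, 99.13201904296875), 78.20763397216797) [0.58887815 0.18257116 0.10053877] 0.10237071405444248 0.10866474198875496
local 0.08009109548075766 0.17900817184015075 0.047507189192141315 0.0602308133465034
yaw -11.346206
```

View pics/t7d.png

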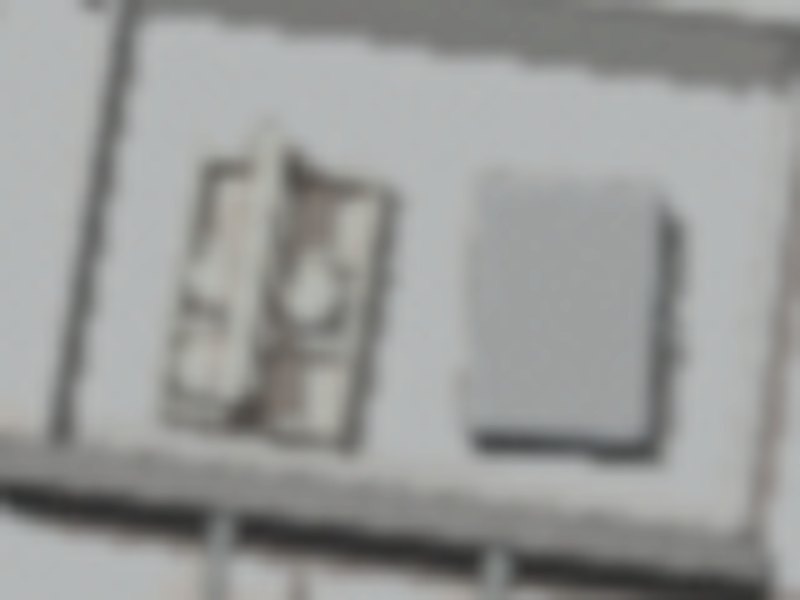

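The crop shows the carrier at left, with its bar from (268,130) to (235,410), vials in the cells and an open frame; the closed tip box is at right. Both views put the bar's middle at (0.590, 0.181) with yaw -11.6° and top z≈0.102. I'll turn the jaws across it (+17.4°) and move above.

Emit:
play_rows(deltas=[{"claw": 0.5, "delta_pos": [25, 45, 0], "roll": 3}, {"claw": 0.5, "delta_pos": [52, 95, 0], "roll": 6}, {"claw": 0.5, "delta_pos": [80, 147, 0], "roll": 9}, {"claw": 0.5, "delta_pos": [108, 199, 0], "roll": 12}, {"claw": 0.5, "delta_pos": [136, 251, 0], "roll": 15}, {"claw": 0.5, "delta_pos": [164, 303, 0], "roll": 17.4}, {"claw": 0.5, "delta_pos": [192, 355, -10], "roll": 17.4}, {"claw": 0.5, "delta_pos": [215, 397, -30], "roll": 17.4}])

```text
time: 11.45
position: [0.5681, 0.1438, 0.2402]
tool_rot: [[-0.98, 0.201, 0.002], [0.201, 0.98, 0.001], [-0.002, 0.001, -1.0]]
contact_force: [0.1, -0.4, 0.1]
finger_gap: 0.501
```

Emit:
play_rows(deltas=[{"claw": 0.5, "delta_pos": [12, 20, -25], "roll": 0}, {"claw": 0.5, "delta_pos": [22, 38, -60], "roll": 0}, {"claw": 0.5, "delta_pos": [22, 38, -90], "roll": 0}, {"claw": 0.5, "delta_pos": [22, 38, -110], "roll": 0}, {"claw": 0.5, "delta_pos": [22, 38, -110], "roll": 0}])

```text
time: 12.08
position: [0.589, 0.1825, 0.1296]
tool_rot: [[-0.98, 0.201, -0.0], [0.201, 0.98, 0.001], [0.0, 0.001, -1.0]]
contact_force: [-0.2, -0.2, 0.1]
finger_gap: 0.5
```

```bash
python3 look.py pics/s8.png 240 150 100 75; python3 -c "
from h import *
s=env.observe();print(s['tool_rot'].round(3),s['q'].round(2))"
```

```text
n 919 lowest dark z [0.164 0.168 0.169 0.17  0.171 0.172 0.172 0.172]
[0.58975144 0.18242269 0.13090852] 0.5003269062633777 [ 0.3239288   1.2152686  -0.26843079]
[[-0.98   0.201  0.002]
 [ 0.201  0.98   0.001]
 [-0.002  0.001 -1.   ]] [ 0.11  0.57  1.3   0.    1.27 -1.26]
```

View pics/s8.png

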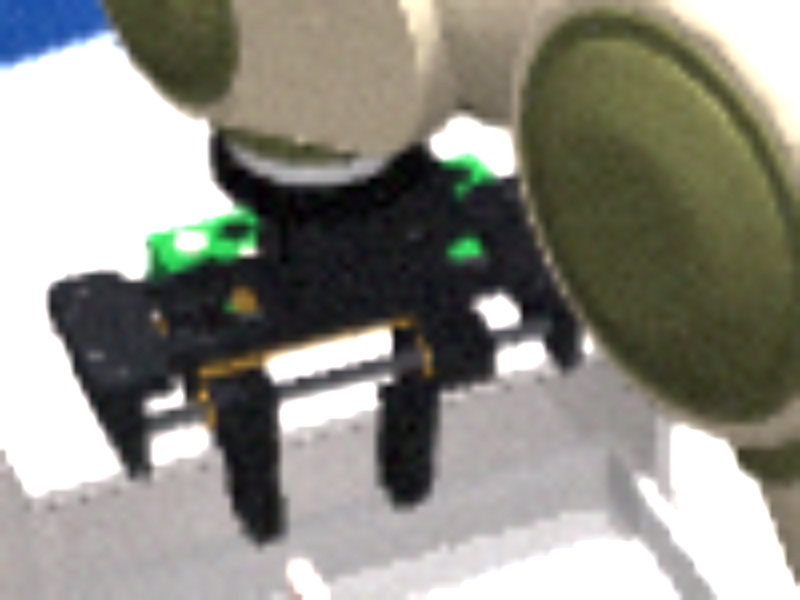

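Run:
```python
from h import *
I,D=vision.capture('side');P=cloud('side',D)
for nm,(a,b,c,d) in {'L':(262,192,277,219),'R':(286,194,296,214),'Lout':(245,186,262,211),'Rout':(302,178,316,197)}.items():
    m=np.zeros(D.shape,bool);m[b:d,a:c]=1;m&=(I.max(2)<40)&(P[...,0]<.64)&(P[...,2]>.1)
    q=P[m];z=q[:,2];k=z<np.sort(z)[12];print(nm,m.sum(),'zmin',np.sort(z)[:5].round(3),q[k].mean(0).round(4),'all median',np.median(q,0).round(4))
print(env.observe()['position'])
```

```text
L 184 zmin [0.17  0.17  0.174 0.174 0.175] [0.5871 0.2126 0.1765] all median [0.5789 0.2227 0.2475]
R 121 zmin [0.167 0.171 0.172 0.173 0.173] [0.581  0.1569 0.1734] all median [0.5758 0.1569 0.2057]
Lout 222 zmin [0.231 0.234 0.237 0.237 0.237] [0.5876 0.2674 0.2385] all median [0.5919 0.2645 0.274 ]
Rout 165 zmin [0.234 0.235 0.235 0.236 0.237] [0.5571 0.1079 0.2385] all median [0.5403 0.124  0.2765]
[0.59019906 0.18234379 0.13156315]
```

Fingertips are at z≈0.169 with 0.131 reported, so the offset is 37 mm, and the midpoint is centred on the bar. Going down 94 mm to put the pads at bar height, tips about 10 mm above the vials.

Emit:
play_rows(deltas=[{"claw": 0.5, "delta_pos": [0, -1, -25], "roll": 0}, {"claw": 0.5, "delta_pos": [0, -1, -50], "roll": 0}, {"claw": 0.5, "delta_pos": [0, -1, -68], "roll": 0}, {"claw": 0.5, "delta_pos": [0, -1, -82], "roll": 0}, {"claw": 0.5, "delta_pos": [0, -1, -90], "roll": 0}, {"claw": 0.5, "delta_pos": [0, -1, -94], "roll": 0}, {"claw": 0.5, "delta_pos": [0, -1, -94], "roll": 0}])

```text
time: 13.05
position: [0.5904, 0.1813, 0.0378]
tool_rot: [[-0.98, 0.201, 0.004], [0.201, 0.98, 0.001], [-0.004, 0.002, -1.0]]
contact_force: [0.7, -0.8, 0.4]
finger_gap: 0.501
```

```bash
python3 look.py pics/s9.png 240 170 100 75
```

```text
n 861 lowest dark z [0.075 0.078 0.078 0.079 0.08  0.08  0.08  0.08 ]
[0.59046746 0.18136261 0.03798433] 0.5005889761522985 [-0.65062509  0.33477137  0.3213716 ]
```

View pics/s9.png

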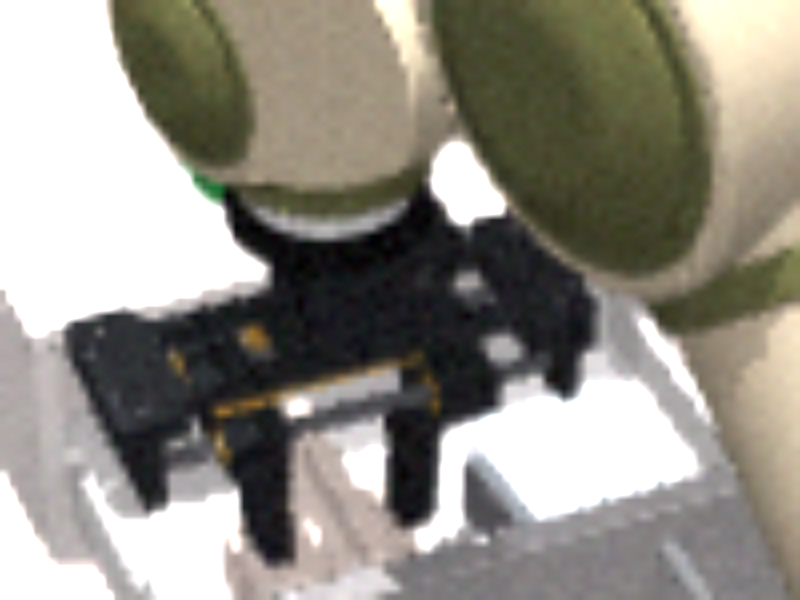

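The fingers at crop (270,540) and (415,500) straddle the bar at (330,490), tips at z≈0.075. Closing with 25 N.

Emit:
play_rows(deltas=[{"claw": 0.75, "delta_pos": [0, 0, 0], "roll": 0}, {"claw": 1.0, "delta_pos": [0, 0, 0], "roll": 0}, {"claw": 1.0, "delta_pos": [0, 0, 0], "roll": 0}, {"claw": 1.0, "delta_pos": [0, 0, 0], "roll": 0}, {"claw": 1.0, "delta_pos": [0, 0, 0], "roll": 0}], newtons=30)

```text
time: 13.72
position: [0.5905, 0.1813, 0.038]
tool_rot: [[-0.98, 0.201, 0.004], [0.201, 0.98, 0.001], [-0.004, 0.002, -1.0]]
contact_force: [0.4, -0.6, -0.0]
finger_gap: 0.113
```

Emit:
play_rows(deltas=[{"claw": 1.0, "delta_pos": [0, 0, 3], "roll": 0}, {"claw": 1.0, "delta_pos": [0, 0, 8], "roll": 0}, {"claw": 1.0, "delta_pos": [0, 0, 15], "roll": 0}, {"claw": 1.0, "delta_pos": [0, 0, 24], "roll": 0}, {"claw": 1.0, "delta_pos": [0, 0, 34], "roll": 0}, {"claw": 1.0, "delta_pos": [0, 0, 44], "roll": 0}, {"claw": 1.0, "delta_pos": [0, 0, 52], "roll": 0}, {"claw": 1.0, "delta_pos": [0, 0, 56], "roll": 0}])

```text
time: 14.72
position: [0.5906, 0.1813, 0.0946]
tool_rot: [[-0.98, 0.201, 0.005], [0.201, 0.98, 0.001], [-0.005, 0.002, -1.0]]
contact_force: [-0.2, 0.1, -2.5]
finger_gap: 0.109
```

```bash
python3 look.py pics/s10.png 230 160 120 90
```

```text
n 935 lowest dark z [0.132 0.133 0.137 0.138 0.138 0.14  0.14  0.14 ]
[0.59073056 0.18129407 0.09484247] 0.1108871832684495 [-0.01034281 -0.88750862 -0.70968306]
```

View pics/s10.png

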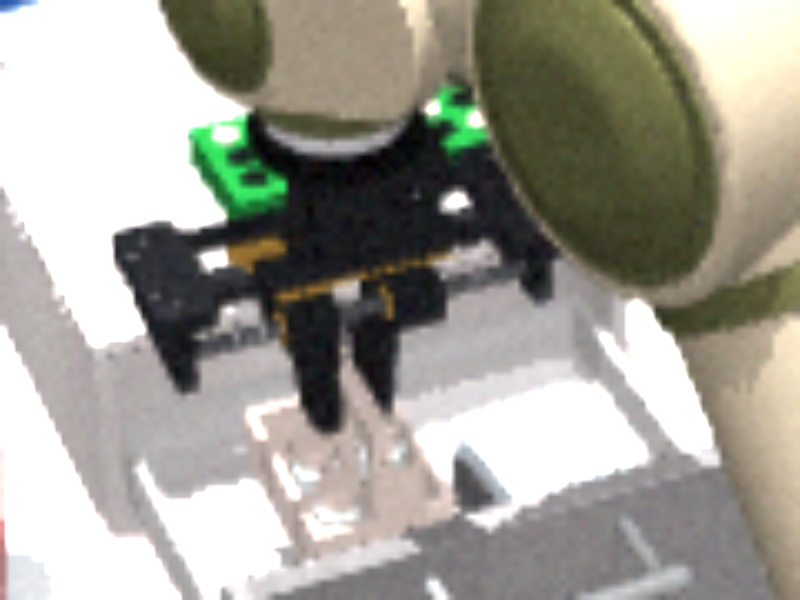

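The carrier, at crop (350,470), has risen with its vials and looks level. Continuing 109 mm, for a total of 166 mm.

Emit:
play_rows(deltas=[{"claw": 1.0, "delta_pos": [0, 0, 6], "roll": 0}, {"claw": 1.0, "delta_pos": [0, 0, 18], "roll": 0}, {"claw": 1.0, "delta_pos": [0, 0, 36], "roll": 0}, {"claw": 1.0, "delta_pos": [0, 0, 56], "roll": 0}, {"claw": 1.0, "delta_pos": [0, 0, 76], "roll": 0}, {"claw": 1.0, "delta_pos": [0, 0, 94], "roll": 0}, {"claw": 1.0, "delta_pos": [0, 0, 105], "roll": 0}, {"claw": 1.0, "delta_pos": [0, 0, 109], "roll": 0}])

```text
time: 15.78
position: [0.5908, 0.1813, 0.2045]
tool_rot: [[-0.98, 0.201, 0.006], [0.201, 0.98, 0.001], [-0.006, 0.002, -1.0]]
contact_force: [-0.2, 0.3, -3.4]
finger_gap: 0.111
```

Emit:
play_rows(deltas=[{"claw": 1.0, "delta_pos": [0, 0, 0], "roll": 0}, {"claw": 1.0, "delta_pos": [0, 0, 0], "roll": 0}, {"claw": 1.0, "delta_pos": [0, 0, 0], "roll": 0}, {"claw": 1.0, "delta_pos": [0, 0, 0], "roll": 0}])

```text
time: 16.27
position: [0.5908, 0.1813, 0.2042]
tool_rot: [[-0.98, 0.201, 0.006], [0.201, 0.98, 0.001], [-0.005, 0.002, -1.0]]
contact_force: [0.2, -0.7, -1.7]
finger_gap: 0.108
```

Run:
```python
from h import *
I,D=vision.capture('side');P=cloud('side',D)
cv2.imwrite('pics/s11.png',np.clip(cv2.resize(I[110:275,210:410],None,fx=3.6,fy=3.6).astype(int)*1.6,0,255).astype(np.uint8))
T,_=vision.capture('top');cv2.imwrite('pics/t11.png',T)
s=env.observe();print(s['position'],s['contact_force'],s['finger_gap'],abs(s['joint_vel']).max())
d=P[...,:2]-[.59,.181];a=np.radians(-11.6);lx=d[...,0]*np.cos(a)+d[...,1]*np.sin(a);ly=-d[...,0]*np.sin(a)+d[...,1]*np.cos(a)
m=(abs(lx)<.056)&(abs(ly)<.045)&(P[...,2]>.15)&(P[...,2]<.24)&(I.max(2)>55)
z=np.sort(P[m][:,2]);print(m.sum(),z[:6].round(3))
# outer corners: lowest of the +y side and -x side
for nm,k in {'-x face':m&(lx<-.04),'+y face':m&(ly>.03),'+y front':m&(ly>.03)&(lx<-.03),'+y back':m&(ly>.03)&(lx>.03),'-y front':m&(ly<-.025)&(lx<-.03)}.items():
    q=P[k];print(nm,k.sum(),np.percentile(q[:,2],[3,50,97]).round(4) if k.sum() else '')
```

```text
[0.59080212 0.181296   0.20434927] [ 0.03006781  0.13661727 -2.88149699] 0.10910837603012312 0.0013940878999687387
633 [0.183 0.184 0.184 0.184 0.185 0.186]
-x face 247 [0.1869 0.2065 0.2335]
+y face 118 [0.1859 0.2063 0.2202]
+y front 30 [0.1864 0.2044 0.2199]
+y back 22 [0.1885 0.2055 0.2191]
-y front 33 [0.1868 0.2108 0.2199]
```

View pics/s11.png

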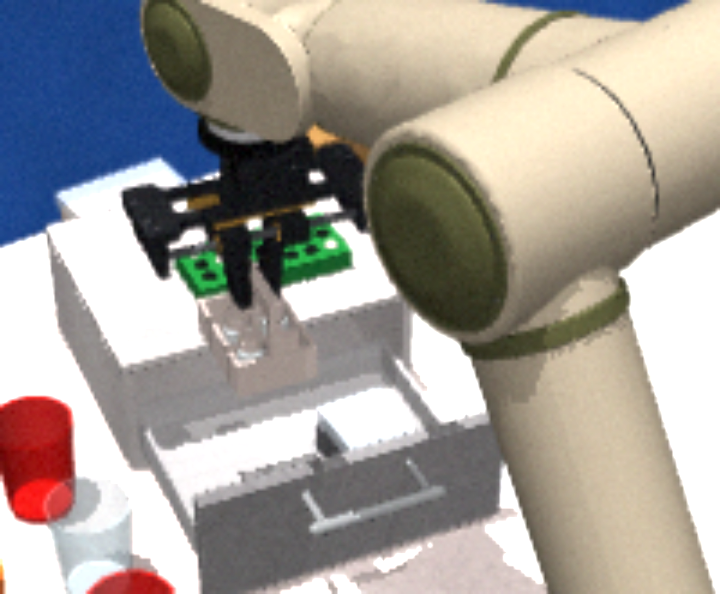

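View pics/t11.png

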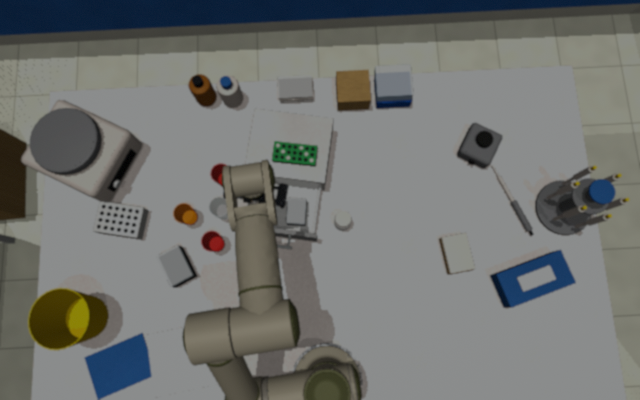

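Run:
```python
from h import *
p=plane('side',np.array([(455,502),(627,455)])/4.7+[200,150],.1);print('after release',p.mean(0).round(4))
p=plane('side',np.array([(312,526),(443,492)])/3.6+[210,110],.1);print('now',p.mean(0).round(4))
```

```text
after release [0.4537 0.1515 0.1   ]
now [0.4556 0.1511 0.1   ]
```

The drawer handle is within 2 mm of where it met the stop. The carrier is level (rims at 0.219–0.220 m), its underside is at about 0.184 m, and it is still. Handing in.

```bash
python3 -c "
from bench import env
print(env.sign_off())"
```

```text
the job is handed in; nothing more can be done
None
```

I pulled the drawer out by its handle to its stop: it stalled after 175 mm of travel with about 19 N of pull. Then I lifted the vial carrier straight up by its bar and handed the job in while holding it still, at about 16.5 s.

**Last checks:**
- **Carrier:** its underside is at about 0.184 m, 6 cm above the cabinet's top. Three of its rim corners agree within about 1 mm, so it is level. The fingers are closed on about 10 mm, the bar's thickness. All three vials were not counted one by one in the final view, where the gripper partly hides the cells.
- **Drawer:** the handle is within about 2 mm of where it met the stop, by pixel measurement. The tip box is still in the drawer.
- **Everything else:** the tube block, beakers and jar look unmoved in the pictures. I did not measure their positions again.

**What went wrong or disagreed:**
- The first try at the drawer handle closed on nothing, because the real fingertips sit about 37 mm higher than the reported TCP. I corrected for this from the depth images, and both later grasps held.
- The first angle estimates for the cabinet differed by about 1.7° between the two cameras; I used -10.7°.

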